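# Close the canister with its double lid, then lift off the outer cover alone

## Robot

A 7-joint arm with a two-finger parallel gripper is mounted at the origin on a cart in front of the work surface, level with it; the furniture and walls round the work are solid. World frame = base frame: x ahead of the robot, y to its left, z up, the work surface at z = 0. Lengths are in m, angles in rad, forces in N, time in s.
With the tool pointing down it reaches from about 0.425 to 0.925 m from the base axis. Payload 6.8 kg.
Tool frame: the origin (TCP) lies between the finger pads; the fingertips stand 11 mm ahead of it and the grasp point (between the pads) lies 8 mm behind it; z points along the fingers, y is the line along which they close (so a half turn about z gives the same grasp; the last joint's range is limited). The gripper opens to 85 mm and grips with 20 to 120 N. Pads are 22 mm wide; open, the fingers measure 114 mm over their backs; the gripper's body (76 mm by 85 mm) begins 54 mm behind the grasp point. The pads swing forward as they close: fully open they stand 13 mm farther back than shut.
Start: joints at [-1.437, 0.477, 0.022, 1.555, -0.011, 1.109, -0.083], TCP at [0.162, 0.655, 0.242] pointing down, gripper open.
Joint ranges: [-2.96, 2.96], [-0.34, 2.1], [-1.41, 1.46], [0.24, 2.44], [-1.37, 4.51], [0.17, 1.92], [-2.96, 2.96]. Speed limits (rad/s): [2.39, 2.39, 3.14, 3.14, 3.14, 3.14, 3.14].

## Interface

Orientations are given as a rotation vector (axis times angle).
In Python, from bench import r gives the robot as it stands.
- The arm moves only by the tool send_rows, never from a script. Its argument "deltas" is a list of rows, each an object of numbers: "dx", "dy", "dz": the shift along the world's x, y, z in mm; "rx", "ry", "rz": the turn, a rotation vector about the world's x, y, z in degrees. A call has 1 to 5 rows; each row is the pose to reach, as a shift and turn from the pose commanded when the call began; what a row does not reach only later rows make up. A row lasts 1/12 s, in which the tool goes at most 41.7 mm and 7.16 degrees, less where a joint would pass 70% of its speed; a pose out of reach is approached as far as the arm can. A call with a gripper value outside its range is refused whole. "jaw" is the finger opening in mm, from 0 to 85.4, set as the call begins (left out, the last holds). The fingers move at their own pace and stop on an object; "newtons" is the grip in N (left out, the last holds). Time passes only in rows, so rows that repeat a pose let the fingers close. It gives the time, the measured TCP pose, the force, the opening and the grip force at its end, in the units of the state.
- r.get_obs(): the state, without advancing time (a new reading comes with each control period).
- r.grab_frame(name): name is "side" or "top"; returns a dict with "frame" (384x512x3 uint8, blue, green, red), "z_map" (384x512 float32, m along the optical axis (not along the pixel's ray), 0 where there is no reading), "vertical_fov" (degrees; the focal length in pixels is half the picture's height over the tangent of half this angle, whatever the lens; pixels are square), "cx", "cy" (the principal point, pixels), "distortion" ([k1, k2, p1, p2, k3] as OpenCV has them; the pictures are not rectified), "xyz" and "orientation" of the camera in the world. Camera axes: x right, y down, z forward; pixel columns grow to the right and rows downward; lengths in m; the calibration is good to about 2 mm. A picture is of the moment at which its call begins.
- r.hand_in(): hands the job in; it is judged then, once.
The state is a dict: "clock": time; "joints": joint angles; "qvel": joint speeds; "tau": joint torques, N m; "tcp_pos": TCP position; "orientation": TCP orientation; "contact_force": force on the tool from outside, world axes, zero at the start; "moment": the same for the moment, N m; "grip_width": finger opening in m; "gripper_force": force on a finger pad.
Only numpy, scipy, OpenCV 4.12 (cv2) and the standard library are available. Lean on these libraries where they do the work, as an engineer would, in place of code of your own. Each camera call takes 0.05 s, during which the arm holds its last target. There are 200 camera calls.

## Task

Take the clear flat case that lies across the open mouth of the aluminium canister and set it down gently, flat on the bench beside the canister. Then carry the double lid (white stopper with the blue ring-shaped cover resting on it) over as one, with the red stem as its handle, lower it gently into the canister until the stopper is fully home, and let go. Finally lift the blue cover alone, straight up until it is well clear of the stem, with the stopper left undisturbed in the canister so that its seal can be inspected, and finish while still holding the cover level and still above the canister; do not disturb the timer, tape roll, bottle or marker.

Things in the scene. Friction and masses are not known exactly. Their poses are not given: they have to be found in the camera images.
- canister_mouth (a point): Centre of the rim plane of the open aluminium canister, 70 mm above the bench. The canister is an upright cylinder, 76 mm outside diameter, 60 mm bore, 70 mm high, fixed to the bench; three vials stand inside, their tops 16 mm below the rim.
- case_center (a point): Centre of the clear flat case, 55 mm (its x) by 85 mm (its y) by 18 mm high (its z, up). It starts lying across the canister's rim; it weighs 30 g and can be gripped across its 55 mm sides. Its edges over the 55 mm width stand inside the canister's 76 mm rim, so fingertips must stay above the rim.
- stopper: White stopper (inner lid), 160 g, z up. Origin on its axis under its flange (72 mm wide, 7 mm thick), which lies on the canister's rim when home. Below: plug 55 mm wide, 12 mm deep, chamfered foot. Above: red round stem, 16 mm wide, top 69 mm above the origin. It starts with its plug in a grey parking ring (foot 92 mm wide) fixed to the bench, flange on the ring's rim 40 mm above the bench.
- stem_grip (a point): Point on the stem's axis 52 mm above the stopper's origin: the middle of the 34 mm of stem that stands out above the cover's collar.
- cover: Blue ring-shaped cover (outer lid), 120 g, resting loosely on the stopper's flange, stem through it. Origin on its axis under its disc (84 mm wide, 4 mm thick), 7 mm above the stopper's origin. A skirt hangs 5 mm down round the flange, 3 mm play. A round collar, 38 mm outside, 26 mm inside, stands 24 mm up from the disc; a lift of about 70 mm frees it from the stem.
- collar_grip (a point): Centre of the cover's collar, on its axis, 16 mm above the cover's origin (half-way up the collar; its top is 12 mm higher, the disc's top 12 mm lower).
- timer: White bench timer, 60x62x18 mm, lying on the bench; origin at the centre of its underside. Leave alone.
- tape_roll: Yellow roll of tape lying flat, 75 mm across, 22 mm high; origin at the centre of its underside. Leave alone.
- bottle_small: Brown bottle with a black cap, 44 mm across, 85 mm high; origin at the centre of its underside. Leave alone.
- marker: Black felt marker with a blue cap, 132 mm long (along its y), 14 mm thick; origin under its middle. Leave alone.
- case: The same clear case; origin at the centre of its underside, 9 mm below point case_center. The bench round x 0.41, y -0.23 (100 mm in x, 120 mm in y) is always free to set it on.

How it is judged:
On the way, in this order (a step that is already met when the one before it is completed fails the run):
1. the clear case lies flat and released on the bench, off the canister (height (world z) of case_center below 0.014 m and angle between case_center's own z axis and vertical below 0.1 rad and horizontal distance between case_center and canister_mouth above 0.06 m and linear speed of case below 0.03 m/s and contact force between the fingers and case below 0.1 N), for 0.2 s.
2. the stopper is fully home in the canister with the cover still resting on it, and the stem is released (horizontal distance between stopper and canister_mouth below 0.005 m and z of stopper in the frame of canister_mouth below 0.003 m and angle between stopper's own z axis and vertical below 0.06 rad and z of cover in the frame of stopper below 0.01 m and horizontal distance between cover and stopper below 0.008 m and linear speed of stopper below 0.03 m/s and contact force between the fingers and stopper below 0.1 N), for 0.2 s.
At the end, for the whole second after the job is handed in: Stopper home in the canister (5 mm off centre, 3 mm off the rim at most), untouched; fingers hold the cover still, level (0.2 rad), underside 75 mm or more above the stopper's, within 40 mm sideways of the canister's axis; case flat on the bench, over 60 mm from that axis (horizontal distance between stopper and canister_mouth below 0.005 m and z of stopper in the frame of canister_mouth below 0.003 m and angle between stopper's own z axis and vertical below 0.06 rad and height (world z) of case_center below 0.014 m and angle between case_center's own z axis and vertical below 0.1 rad and horizontal distance between case_center and canister_mouth above 0.06 m and z of cover in the frame of stopper above 0.075 m and horizontal distance between cover and canister_mouth below 0.04 m and angle between cover's own z axis and vertical below 0.2 rad and linear speed of each of cover, stopper below 0.03 m/s and contact force between the fingers and cover above 1 N and contact force between each of cover, the fingers and stopper below 0.1 N); the arm keeps its last pose, push and grip.
It fails at once if the cover is separated from the stopper while the stopper is not fully home in the canister ((z of cover in the frame of stopper above 0.018 m or horizontal distance between cover and stopper above 0.02 m) and not (horizontal distance between stopper and canister_mouth below 0.005 m and z of stopper in the frame of canister_mouth below 0.003 m and angle between stopper's own z axis and vertical below 0.1 rad)).
It fails at once if the stopper is lifted or tipped out of its seat along with the cover (contact force between the fingers and cover above 2 N and contact force between the fingers and stopper below 0.1 N and horizontal distance between stopper and canister_mouth below 0.03 m and z of stopper in the frame of canister_mouth above 0.008 m).
It fails at once if the double lid is dropped into the canister (faster than 0.45 m/s near the rim) (horizontal distance between stopper and canister_mouth below 0.03 m and z of stopper in the frame of canister_mouth below 0.04 m and linear speed of stopper above 0.45 m/s).
It fails at once if the case is dropped on the bench (faster than 0.6 m/s near the bench) (height (world z) of case_center below 0.04 m and linear speed of case above 0.6 m/s).
It fails at once if a bystander (timer, tape roll, bottle, marker) is moved by more than 20 mm (distance of any of timer, tape_roll, bottle_small, marker from where it was at the start of the episode above 0.02 m).
It also fails if it takes over 62 s, if anything falls off the work surface, if the arm or the gripper's body presses on something with over 40 N, if the wrist force passes 120 N, or if a joint passes its speed limit or range.

## Working session

There is one attempt and no reset: what is moved stays moved. The work goes in short steps, Python scripts to look and compute and a tool call to move; the robot and the scene stay as the last step left them, time stands still between calls to the robot, and variables do not carry over. Pictures are saved under pics/ and viewed, at most 10 in all, crops included, and the job is handed in when it is done.

Besides the shell and the picture viewer there is one more tool, called after "Call:" by a JSON object that holds its "method" and its "body". send_rows: Moves the arm, as the interface text tells. Its arguments: {"type":"object","properties":{"deltas":{"type":"array","items":{"type":"object","properties":{"dx":{"type":"number"},"dy":{"type":"number"},"dz":{"type":"number"},"rx":{"type":"number"},"ry":{"type":"number"},"rz":{"type":"number"}}}},"jaw":{"type":"number"},"newtons":{"type":"number"}},"required":["deltas"]}

```bash
mkdir -p pics; cat > h.py <<'E'
import numpy as np, cv2
from scipy.spatial.transform import Rotation as R
from bench import r
def cam(n):
    f=r.grab_frame(n); h=f["frame"].shape[0]
    fl=h/2/np.tan(np.radians(f["vertical_fov"])/2)
    f["K"]=np.array([[fl,0,f["cx"]],[0,fl,f["cy"]],[0,0,1]]);
    o=np.array(f["orientation"],float); f["R"]=R.from_rotvec(o).as_matrix() if o.size==3 else o
    f["t"]=np.array(f["xyz"]); f["D"]=np.array(f["distortion"],float); return f
def rays(f,px):
    u=cv2.undistortPoints(np.array(px,float).reshape(-1,1,2),f["K"],f["D"]).reshape(-1,2)
    return np.c_[u,np.ones(len(u))]
def plane(f,px,z):
    d=rays(f,px)@f["R"].T; s=(z-f["t"][2])/d[:,2]; return f["t"]+d*s[:,None]
def cloud(f):
    h,w=f["z_map"].shape; v,u=np.mgrid[:h,:w]
    d=rays(f,np.c_[u.ravel(),v.ravel()])*f["z_map"].reshape(-1,1)
    return (d@f["R"].T+f["t"]).reshape(h,w,3)
E
python3 - <<'E'
from h import *
for n in("side","top"):
    f=cam(n); cv2.imwrite(f"pics/{n}0.png",f["frame"]); print(n,f["t"],f["R"].round(3).tolist(),f["orientation"],f["D"])
o=r.get_obs();print({k:np.round(v,3) for k,v in o.items()})
E
```

```text
side [ 0.56531896 -0.9044958   0.57512261] [[1.0, 0.003, -0.028], [0.024, -0.581, 0.814], [-0.013, -0.814, -0.581]] [-2.19030686 -0.01914523  0.0285579 ] [-0.11168602  0.          0.          0.          0.        ]
top [ 0.38557522 -0.19515094  1.0093003 ] [[0.003, -0.985, 0.175], [-0.999, -0.009, -0.033], [0.035, -0.175, -0.984]] [-2.15160299  2.13781377 -0.22577653] [-0.03829115  0.          0.          0.          0.        ]
{'clock': np.float64(0.1), 'joints': array([-1.437,  0.478,  0.022,  1.556, -0.011,  1.109, -0.083]), 'qvel': array([-0.002, -0.   , -0.001, -0.002, -0.   , -0.   ,  0.001]), 'tau': array([ 5.0000e-03, -5.9776e+01,  1.6130e+00, -2.8195e+01,  1.3000e-02,
        5.0000e-03,  0.0000e+00]), 'tcp_pos': array([0.162, 0.655, 0.241]), 'orientation': array([-3.790e-01, -3.119e+00,  3.000e-03]), 'contact_force': array([ 0.121,  0.101, -0.933]), 'moment': array([-0.004, -0.029, -0.003]), 'gripper_force': np.float64(0.0), 'grip_width': np.float64(0.085)}
```

View pics/side0.png

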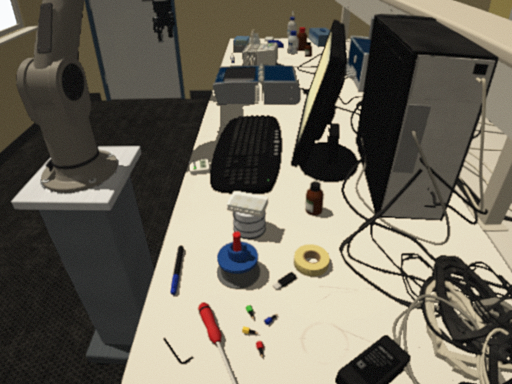

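View pics/top0.png

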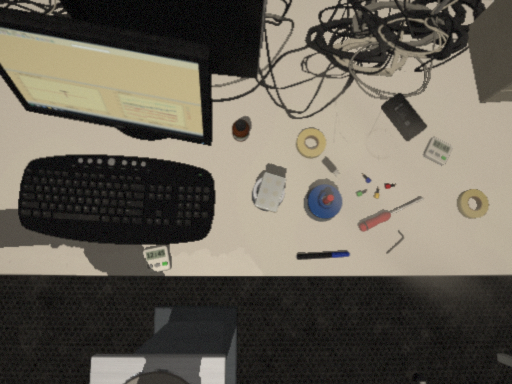

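The side view shows the case on the canister at about (248,205), the double lid at (238,258) with its red stem at (237,241), the tape at (311,261) and the bottle at (314,198). In the top view they are the case at (270,188), the lid at (325,200) with its stem at (327,199), the tape at (311,142), the bottle at (241,128), the marker at (323,255) and the timer at (157,258).

```bash
cat > m.py <<'E'
from h import *
def comp(m,near):
    n,l,s,c=cv2.connectedComponentsWithStats(m.astype(np.uint8))
    i=1+np.argmin([np.hypot(*(c[k]-near))+(1000 if s[k,4]<15 else 0) for k in range(1,n)])
    return l==i
E
python3 - <<'E'
from m import *
ft=cam("top"); fs=cam("side")
P=cloud(ft);Q=cloud(fs)
def rpt(n,p): print(n,len(p),"mean",p.mean(0).round(4),"med",np.median(p,0).round(4),"min",np.percentile(p,2,axis=0).round(4),"max",np.percentile(p,98,axis=0).round(4))
for nm,f,C,box in(("top",ft,P,(240,300,150,220)),("side",fs,Q,(215,285,180,240))):
    m=np.zeros(C.shape[:2],bool); m[box[2]:box[3],box[0]:box[1]]=1
    k=m&(C[...,2]>.078)&(C[...,2]<.1)
    rpt(nm+" case",C[k])
    xy=C[k][:,:2].astype(np.float32); rc=cv2.minAreaRect(xy*1000); print(rc)
    k=m&(C[...,2]>.062)&(C[...,2]<.078); rpt(nm+" rim",C[k])
for nm,f,C,near in(("top",ft,P,(327,199)),("side",fs,Q,(237,241))):
    b=f["frame"].astype(int); red=comp((b[...,2]>120)&(b[...,1]<90)&(b[...,0]<90),near); blue=comp((b[...,0]>90)&(b[...,2]<80)&(b[...,0]>b[...,2]+50),near)
    rpt(nm+" red",C[red]); k=blue&(C[...,2]>.04)&(C[...,2]<.06); rpt(nm+" disc",C[k]); 
    print(cv2.minEnclosingCircle((C[k][:,:2]*1000).astype(np.float32)), np.argwhere(red).mean(0))
    kk=blue&(C[...,2]>.066); 
    if kk.sum()>3: rpt(nm+" collar",C[kk])
# bystanders
for nm,px in(("tape",(311,142)),("bottle",(241,128)),("marker",(323,255)),("timer",(157,258)),("kbd right",(213,200))): print(nm,plane(ft,[px],.01)[0].round(3))
E
```

```text
top case 820 mean [ 0.5357 -0.2617  0.0878] med [ 0.5349 -0.2611  0.0879] min [ 0.4951 -0.2915  0.0832] max [ 0.5772 -0.2309  0.0911]
((536.9359130859375, -262.1636962890625), (54.003604888916016, 83.83282470703125), 73.64009857177734)
top rim 130 mean [ 0.5369 -0.2482  0.0705] med [ 0.5377 -0.2338  0.0703] min [ 0.492  -0.2957  0.0647] max [ 0.5696 -0.2222  0.0769]
side case 632 mean [ 0.5367 -0.2701  0.0855] med [ 0.5365 -0.27    0.0859] min [ 0.4954 -0.2987  0.079 ] max [ 0.5787 -0.2356  0.0879]
((521.5203857421875, -317.99261474609375), (167.93118286132812, 83.57386779785156), 74.41817474365234)
side rim 220 mean [ 0.5357 -0.2894  0.0709] med [ 0.5342 -0.2915  0.0707] min [ 0.4929 -0.2995  0.0626] max [ 0.5812 -0.2609  0.0778]
top red 36 mean [ 0.5188 -0.3954  0.1074] med [ 0.5185 -0.3955  0.1087] min [ 0.5132 -0.4014  0.096 ] max [ 0.5256 -0.3903  0.1117]
top disc 306 mean [ 0.5046 -0.3804  0.0509] med [ 0.5002 -0.3761  0.051 ] min [ 0.481  -0.4134  0.0468] max [ 0.5392 -0.358   0.0547]
((513.8466186523438, -390.7966613769531), 37.55008316040039) [197.97222222 329.38888889]
side red 40 mean [ 0.5197 -0.3996  0.1083] med [ 0.5195 -0.4001  0.1085] min [ 0.5135 -0.406   0.1046] max [ 0.527  -0.3921  0.1098]
side disc 494 mean [ 0.5157 -0.4108  0.0502] med [ 0.5106 -0.4165  0.0502] min [ 0.4825 -0.4379  0.0481] max [ 0.5557 -0.371   0.0522]
((519.4406127929688, -400.1658935546875), 40.41423416137695) [234.15 236.2 ]
side collar 58 mean [ 0.5148 -0.412   0.0825] med [ 0.509  -0.4053  0.0741] min [ 0.5021 -0.417   0.0699] max [ 0.5374 -0.3877  0.0758]
tape [ 0.679 -0.373  0.01 ]
bottle [ 0.714 -0.192  0.01 ]
marker [ 0.391 -0.397  0.01 ]
timer [0.382 0.009 0.01 ]
kbd right [ 0.526 -0.124  0.01 ]
```

```bash
python3 - <<'E'
from m import *
for n in("top","side"):
    f=cam(n);C=cloud(f);C=C[f["z_map"]>0]
    for y in np.arange(-.5,.8,.1):
        k=C[(abs(C[:,1]-y)<.05)&(C[:,2]>.06)&(C[:,0]>.3)&(C[:,0]<.9)]
        if len(k): j=k[:,0]<np.percentile(k[:,0],3)+.01; print(n,round(y,1),len(k),"minx",np.percentile(k[:,0],1).round(3),"zthere",np.median(k[j][:,2]).round(3))
E
```

```text
top -0.4 202 minx 0.502 zthere 0.074
top -0.3 784 minx 0.492 zthere 0.087
top -0.2 3362 minx 0.505 zthere 0.088
top -0.1 6782 minx 0.65 zthere 0.122
top -0.0 6739 minx 0.664 zthere 0.119
top 0.1 6238 minx 0.682 zthere 0.119
top 0.2 4889 minx 0.698 zthere 0.117
top 0.3 1537 minx 0.714 zthere 0.112
side -0.4 357 minx 0.502 zthere 0.073
side -0.3 1008 minx 0.493 zthere 0.085
side -0.2 5963 minx 0.529 zthere 0.083
side -0.1 4181 minx 0.653 zthere 0.125
side -0.0 2036 minx 0.671 zthere 0.132
side 0.1 1328 minx 0.686 zthere 0.119
side 0.2 522 minx 0.701 zthere 0.118
side 0.3 195 minx 0.718 zthere 0.119
side 0.5 1126 minx 0.376 zthere 0.086
side 0.6 588 minx 0.378 zthere 0.097
side 0.7 482 minx 0.378 zthere 0.098
```

Call:
{"method": "send_rows", "body": {"deltas": [{"dx":26,"dy":-32},{"dx":52,"dy":-64},{"dx":78,"dy":-96},{"dx":104,"dy":-128},{"dx":130,"dy":-160}], "jaw": 85, "newtons": 25}}

```text
$.deltas[0]: bad value
```

Call:
{"method": "send_rows", "body": {"deltas": [{"dx":26,"dy":-32,"dz":0,"rx":0,"ry":0,"rz":0},{"dx":52,"dy":-64,"dz":0,"rx":0,"ry":0,"rz":0},{"dx":78,"dy":-96,"dz":0,"rx":0,"ry":0,"rz":0},{"dx":104,"dy":-128,"dz":0,"rx":0,"ry":0,"rz":0},{"dx":130,"dy":-160,"dz":0,"rx":0,"ry":0,"rz":0}], "jaw": 85, "newtons": 25}}

```text
clock: 0.72
tcp_pos: [0.2926, 0.4937, 0.2424]
orientation: [0.379, 3.119, 0.0]
contact_force: [0.8, 1.1, -0.6]
grip_width: 0.0846
gripper_force: 0.0
```

Call:
{"method": "send_rows", "body": {"deltas": [{"dx":16,"dy":-36,"dz":0,"rx":0,"ry":0,"rz":0},{"dx":33,"dy":-72,"dz":0,"rx":0,"ry":0,"rz":0},{"dx":50,"dy":-108,"dz":0,"rx":0,"ry":0,"rz":0},{"dx":66,"dy":-144,"dz":0,"rx":0,"ry":0,"rz":0},{"dx":83,"dy":-180,"dz":0,"rx":0,"ry":0,"rz":0}]}}

```text
clock: 1.13
tcp_pos: [0.375, 0.3136, 0.2425]
orientation: [0.379, 3.119, 0.001]
contact_force: [0.1, -0.6, 0.6]
grip_width: 0.0849
gripper_force: 0.0
```

Call:
{"method": "send_rows", "body": {"deltas": [{"dx":18,"dy":-36,"dz":0,"rx":0,"ry":0,"rz":0},{"dx":36,"dy":-72,"dz":0,"rx":0,"ry":0,"rz":0},{"dx":54,"dy":-108,"dz":0,"rx":0,"ry":0,"rz":0},{"dx":72,"dy":-144,"dz":0,"rx":0,"ry":0,"rz":0},{"dx":90,"dy":-180,"dz":0,"rx":0,"ry":0,"rz":0}]}}

```text
clock: 1.55
tcp_pos: [0.4651, 0.1335, 0.2426]
orientation: [0.379, 3.118, 0.001]
contact_force: [-0.3, 1.3, 0.8]
grip_width: 0.085
gripper_force: 0.0
```

Call:
{"method": "send_rows", "body": {"deltas": [{"dx":8,"dy":-40,"dz":0,"rx":0,"ry":0,"rz":0},{"dx":16,"dy":-80,"dz":0,"rx":0,"ry":0,"rz":0},{"dx":24,"dy":-120,"dz":0,"rx":0,"ry":0,"rz":0},{"dx":32,"dy":-160,"dz":0,"rx":0,"ry":0,"rz":0},{"dx":40,"dy":-200,"dz":0,"rx":0,"ry":0,"rz":0}]}}

```text
clock: 1.97
tcp_pos: [0.5047, -0.0666, 0.2426]
orientation: [0.379, 3.118, 0.001]
contact_force: [0.2, 0.4, -0.1]
grip_width: 0.0851
gripper_force: 0.0
```

Call:
{"method": "send_rows", "body": {"deltas": [{"dx":8,"dy":-40,"dz":0,"rx":0,"ry":0,"rz":-1},{"dx":16,"dy":-80,"dz":0,"rx":0,"ry":0,"rz":-2},{"dx":24,"dy":-120,"dz":-10,"rx":0,"ry":0,"rz":-2.4},{"dx":31,"dy":-160,"dz":-20,"rx":0,"ry":0,"rz":-2.4},{"dx":31,"dy":-197,"dz":-30,"rx":0,"ry":0,"rz":-2.4}]}}

```text
clock: 2.38
tcp_pos: [0.5369, -0.2636, 0.2122]
orientation: [0.442, 3.109, -0.001]
contact_force: [0.6, 0.2, 0.0]
grip_width: 0.0849
gripper_force: 0.0
```

Call:
{"method": "send_rows", "body": {"deltas": [{"dx":0,"dy":0,"dz":-35,"rx":0,"ry":0,"rz":0},{"dx":0,"dy":0,"dz":-70,"rx":0,"ry":0,"rz":0},{"dx":0,"dy":0,"dz":-95,"rx":0,"ry":0,"rz":0},{"dx":0,"dy":0,"dz":-115,"rx":0,"ry":0,"rz":0},{"dx":0,"dy":0,"dz":-115,"rx":0,"ry":0,"rz":0}]}}

```text
clock: 2.8
tcp_pos: [0.533, -0.2602, 0.0932]
orientation: [-0.443, -3.103, -0.002]
contact_force: [-0.7, 0.7, 0.8]
grip_width: 0.0847
gripper_force: 0.0
```

```bash
python3 - <<'E'
from m import *
f=cam("side"); cv2.imwrite("pics/s1.png",cv2.resize(f["frame"][150:280,180:340],None,fx=4,fy=4,interpolation=cv2.INTER_CUBIC)); print(r.get_obs()["tcp_pos"])
E
```

```text
[ 0.53424704 -0.26096609  0.09555803]
```

View pics/s1.png

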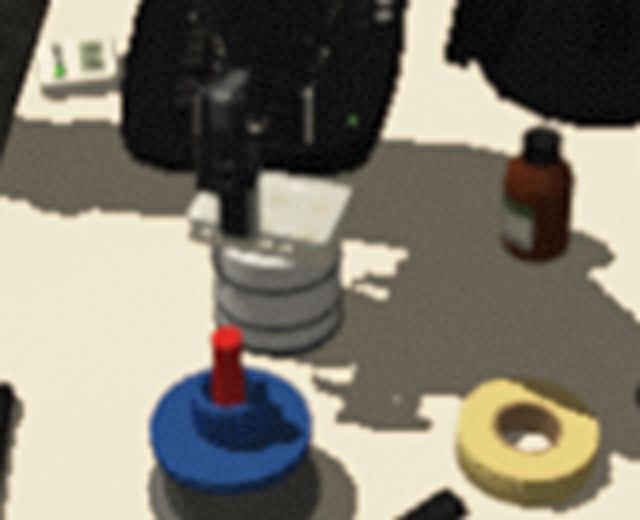

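The near finger is at about (237,225) in the crop, just outside the case's near edge (its midpoint about (252,240)). The gripper straddles the case, so I'll lower it slightly and close.

Call:
{"method": "send_rows", "body": {"deltas": [{"dx":1,"dy":-1,"dz":-5,"rx":0,"ry":0,"rz":0},{"dx":1,"dy":-1,"dz":-10,"rx":0,"ry":0,"rz":0},{"dx":1,"dy":-1,"dz":-14,"rx":0,"ry":0,"rz":0},{"dx":1,"dy":-1,"dz":-14,"rx":0,"ry":0,"rz":0}]}}

```text
clock: 3.18
tcp_pos: [0.5368, -0.2625, 0.0834]
orientation: [0.444, 3.11, 0.0]
contact_force: [-0.7, 0.4, -0.8]
grip_width: 0.0851
gripper_force: 0.0
```

Call:
{"method": "send_rows", "body": {"deltas": [{"dx":0,"dy":0,"dz":0,"rx":0,"ry":0,"rz":0},{"dx":0,"dy":0,"dz":0,"rx":0,"ry":0,"rz":0},{"dx":0,"dy":0,"dz":0,"rx":0,"ry":0,"rz":0},{"dx":0,"dy":0,"dz":0,"rx":0,"ry":0,"rz":0},{"dx":0,"dy":0,"dz":0,"rx":0,"ry":0,"rz":0}], "jaw": 45, "newtons": 22}}

```text
clock: 3.6
tcp_pos: [0.537, -0.2628, 0.0839]
orientation: [0.444, 3.109, -0.0]
contact_force: [-0.3, 1.0, 4.8]
grip_width: 0.0547
gripper_force: 24.1
```

Call:
{"method": "send_rows", "body": {"deltas": [{"dx":0,"dy":0,"dz":0,"rx":0,"ry":0,"rz":0},{"dx":0,"dy":0,"dz":0,"rx":0,"ry":0,"rz":0},{"dx":0,"dy":0,"dz":0,"rx":0,"ry":0,"rz":0},{"dx":0,"dy":0,"dz":0,"rx":0,"ry":0,"rz":0}]}}

```text
clock: 3.93
tcp_pos: [0.537, -0.2628, 0.0839]
orientation: [0.444, 3.109, 0.0]
contact_force: [-0.9, 0.6, 5.2]
grip_width: 0.0546
gripper_force: 24.2
```

Call:
{"method": "send_rows", "body": {"deltas": [{"dx":0,"dy":0,"dz":5,"rx":0,"ry":0,"rz":0},{"dx":0,"dy":0,"dz":15,"rx":0,"ry":0,"rz":0},{"dx":0,"dy":0,"dz":30,"rx":0,"ry":0,"rz":0},{"dx":0,"dy":0,"dz":50,"rx":0,"ry":0,"rz":0},{"dx":-20,"dy":5,"dz":60,"rx":0,"ry":0,"rz":0}]}}

```text
clock: 4.35
tcp_pos: [0.5206, -0.2584, 0.1461]
orientation: [0.441, 3.105, -0.003]
contact_force: [0.5, 0.8, 0.4]
grip_width: 0.0547
gripper_force: 23.5
```

Call:
{"method": "send_rows", "body": {"deltas": [{"dx":-25,"dy":6,"dz":0,"rx":0,"ry":0,"rz":0},{"dx":-55,"dy":14,"dz":0,"rx":0,"ry":0,"rz":0},{"dx":-85,"dy":22,"dz":0,"rx":0,"ry":0,"rz":0},{"dx":-107,"dy":28,"dz":0,"rx":0,"ry":0,"rz":0},{"dx":-107,"dy":28,"dz":0,"rx":0,"ry":0,"rz":0}]}}

```text
clock: 4.77
tcp_pos: [0.4043, -0.2284, 0.1432]
orientation: [-0.447, -3.106, -0.004]
contact_force: [-0.8, -0.6, -1.0]
grip_width: 0.0542
gripper_force: 23.5
```

```bash
python3 - <<'E'
from m import *
f=cam("side"); a=f["frame"][140:270,160:320]; g=cam("top"); b=g["frame"][130:260,210:370]
cv2.imwrite("pics/s2.png",cv2.resize(np.hstack([a,b]),None,fx=2.5,fy=2.5,interpolation=cv2.INTER_CUBIC)); print(r.get_obs()["tcp_pos"],r.get_obs()["grip_width"])
# canister rim from clouds
for n,q in(("top",g),("side",f)):
    C=cloud(q); k=(abs(C[...,2]-.070)<.004)&(np.hypot(C[...,0]-.537,C[...,1]+.263)<.06)
    p=C[k]; print(n,len(p),p.min(0),p.max(0)); c,rad=cv2.minEnclosingCircle((p[:,:2]*1000).astype(np.float32)); print(c,rad)
E
```

```text
[ 0.40954278 -0.22956949  0.14404115] 0.05470109591148242
top 229 [ 0.50404278 -0.29582758  0.06616312] [ 0.57673777 -0.2220046   0.07389336]
(539.79296875, -259.4486083984375) 37.6566162109375
side 211 [ 0.50266786 -0.29893412  0.06601288] [ 0.57673526 -0.22396079  0.0704424 ]
(539.296630859375, -260.27996826171875) 38.89545822143555
```

View pics/s2.png

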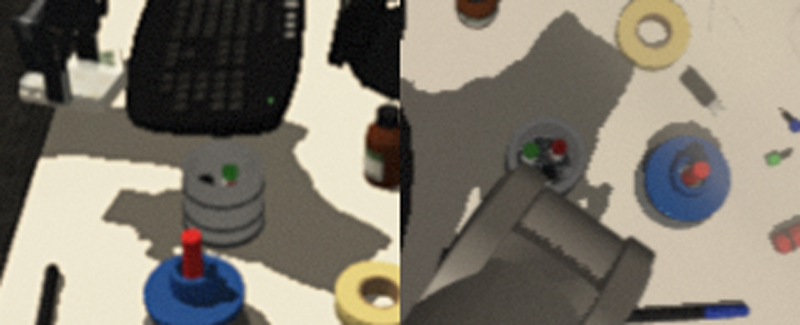

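The case is held level at about (75,80) left of the canister in the side view. The canister is now open: (223,200) in the side crop and (545,155) in the top crop. Its centre is about (0.5395, -0.260). Now I'll set the case down.

Call:
{"method": "send_rows", "body": {"deltas": [{"dx":0,"dy":0,"dz":-25,"rx":0,"ry":0,"rz":0},{"dx":0,"dy":0,"dz":-55,"rx":0,"ry":0,"rz":0},{"dx":0,"dy":0,"dz":-85,"rx":0,"ry":0,"rz":0},{"dx":0,"dy":0,"dz":-105,"rx":0,"ry":0,"rz":0},{"dx":0,"dy":0,"dz":-118,"rx":0,"ry":0,"rz":0}]}}

```text
clock: 5.28
tcp_pos: [0.4104, -0.2296, 0.0233]
orientation: [-0.443, -3.109, -0.0]
contact_force: [0.8, -0.7, -0.3]
grip_width: 0.0547
gripper_force: 23.5
```

Call:
{"method": "send_rows", "body": {"deltas": [{"dx":0,"dy":0,"dz":-4,"rx":0,"ry":0,"rz":0},{"dx":0,"dy":0,"dz":-8,"rx":0,"ry":0,"rz":0},{"dx":0,"dy":0,"dz":-11,"rx":0,"ry":0,"rz":0},{"dx":0,"dy":0,"dz":-12,"rx":0,"ry":0,"rz":0},{"dx":0,"dy":0,"dz":-12,"rx":0,"ry":0,"rz":0}]}}

```text
clock: 5.7
tcp_pos: [0.4105, -0.23, 0.014]
orientation: [0.444, 3.108, -0.0]
contact_force: [0.7, 0.0, 0.3]
grip_width: 0.0546
gripper_force: 23.5
```

Call:
{"method": "send_rows", "body": {"deltas": [{"dx":0,"dy":0,"dz":-1,"rx":0,"ry":0,"rz":0},{"dx":0,"dy":0,"dz":-1,"rx":0,"ry":0,"rz":0}]}}

```text
clock: 5.87
tcp_pos: [0.4106, -0.23, 0.0138]
orientation: [0.444, 3.108, 0.0]
contact_force: [-2.0, 1.5, 12.7]
grip_width: 0.0547
gripper_force: 25.0
```

Call:
{"method": "send_rows", "body": {"deltas": [{"dx":0,"dy":0,"dz":0,"rx":0,"ry":0,"rz":0},{"dx":0,"dy":0,"dz":0,"rx":0,"ry":0,"rz":0},{"dx":0,"dy":0,"dz":0,"rx":0,"ry":0,"rz":0},{"dx":0,"dy":0,"dz":0,"rx":0,"ry":0,"rz":0},{"dx":0,"dy":0,"dz":0,"rx":0,"ry":0,"rz":0}], "jaw": 85}}

```text
clock: 6.28
tcp_pos: [0.4097, -0.2296, 0.0123]
orientation: [0.444, 3.11, 0.0]
contact_force: [-0.4, 0.2, 0.7]
grip_width: 0.0853
gripper_force: 0.0
```

Call:
{"method": "send_rows", "body": {"deltas": [{"dx":0,"dy":0,"dz":5,"rx":0,"ry":0,"rz":0},{"dx":0,"dy":0,"dz":20,"rx":0,"ry":0,"rz":0},{"dx":0,"dy":0,"dz":55,"rx":0,"ry":0,"rz":0},{"dx":0,"dy":0,"dz":95,"rx":0,"ry":0,"rz":0},{"dx":0,"dy":0,"dz":130,"rx":0,"ry":0,"rz":0}]}}

```text
clock: 6.7
tcp_pos: [0.4089, -0.2298, 0.144]
orientation: [-0.445, -3.109, 0.0]
contact_force: [2.1, 0.1, 0.1]
grip_width: 0.0851
gripper_force: 0.0
```

```bash
python3 - <<'E'
from m import *
f=cam("side"); C=cloud(f)
k=(abs(C[...,2]-.018)<.004)&(np.hypot(C[...,0]-.41,C[...,1]+.23)<.055); p=C[k]; print(len(p),p.mean(0),p[:,2].std())
o=r.get_obs();print(o["tcp_pos"],o["joints"].round(2))
E
```

```text
494 [ 0.41075246 -0.23200699  0.01762982] 0.0011517214821741087
[ 0.41220385 -0.23179401  0.14963292] [-0.08  0.29  0.55  2.15 -0.23  0.75  1.9 ]
```

The case lies flat on the bench with its top at 0.0176. Next is the lid's stem, at about (0.519, -0.397).

Call:
{"method": "send_rows", "body": {"deltas": [{"dx":18,"dy":-28,"dz":0,"rx":0,"ry":0,"rz":0},{"dx":39,"dy":-60,"dz":0,"rx":0,"ry":0,"rz":0},{"dx":62,"dy":-95,"dz":0,"rx":0,"ry":0,"rz":0},{"dx":85,"dy":-130,"dz":0,"rx":0,"ry":0,"rz":0},{"dx":108,"dy":-167,"dz":0,"rx":0,"ry":0,"rz":0}]}}

```text
clock: 7.17
tcp_pos: [0.5174, -0.3957, 0.1424]
orientation: [0.443, 3.11, 0.001]
contact_force: [-0.3, -0.2, 0.8]
grip_width: 0.0846
gripper_force: 0.0
```

Call:
{"method": "send_rows", "body": {"deltas": [{"dx":0,"dy":0,"dz":0,"rx":0,"ry":0,"rz":0},{"dx":0,"dy":0,"dz":0,"rx":0,"ry":0,"rz":0},{"dx":0,"dy":0,"dz":0,"rx":0,"ry":0,"rz":0}]}}

```text
clock: 7.42
tcp_pos: [0.5156, -0.3942, 0.1418]
orientation: [-0.445, -3.108, -0.001]
contact_force: [0.5, 1.0, 0.4]
grip_width: 0.0846
gripper_force: 0.0
```

```bash
cat >> m.py <<'E'
def circ(p):
    A=np.c_[2*p[:,:2],np.ones(len(p))]
    from scipy.optimize import least_squares
    s=least_squares(lambda q:np.hypot(p[:,0]-q[0],p[:,1]-q[1])-q[2],[*p[:,:2].mean(0),.04],loss="soft_l1",f_scale=.001).x
    return s
def outline(f,mask,z):
    c=max(cv2.findContours(mask.astype(np.uint8),0,1)[0],key=len)[:,0]; return plane(f,c,z)
E
python3 - <<'E'
from m import *
o=r.get_obs();print(o["tcp_pos"],o["joints"].round(2))
for n in("side","top"):
    f=cam(n);C=cloud(f);b=f["frame"].astype(int)
    red=(b[...,2]>120)&(b[...,1]<90)&(b[...,0]<90)&(np.hypot(C[...,0]-.52,C[...,1]+.398)<.03)&(C[...,2]>.1)
    if red.sum()>5: print(n,"stem",red.sum(),plane(f,np.argwhere(red&(C[...,2]>.106))[:,::-1].astype(float),.109).mean(0))
    k=(abs(C[...,2]-.070)<.003)&(np.hypot(C[...,0]-.54,C[...,1]+.26)<.045); print(n,k.sum(),plane(f,np.argwhere(k)[:,::-1].astype(float),.07).mean(0), cv2.minEnclosingCircle((plane(f,np.argwhere(k)[:,::-1].astype(float),.07)[:,:2]*1000).astype(np.float32)))
    cv2.imwrite(f"pics/{n}3.png",f["frame"])
a=cv2.imread("pics/side3.png")[140:300,180:340];b=cv2.imread("pics/top3.png")[110:270,220:380]
cv2.imwrite("pics/s3.png",cv2.resize(np.hstack([a,b]),None,fx=2.5,fy=2.5,interpolation=cv2.INTER_CUBIC))
E
```

```text
[ 0.51560852 -0.39419297  0.14176962] [ 0.2   0.59  0.51  1.73 -0.35  0.91  2.14]
side stem 39 [ 0.52090227 -0.39979599  0.109     ]
side 129 [ 0.54859668 -0.27137036  0.07      ] ((540.7695922851562, -264.2100830078125), 37.379730224609375)
top 268 [ 0.53953576 -0.25860864  0.07      ] ((539.5651245117188, -259.1744689941406), 37.610191345214844)
```

View pics/s3.png

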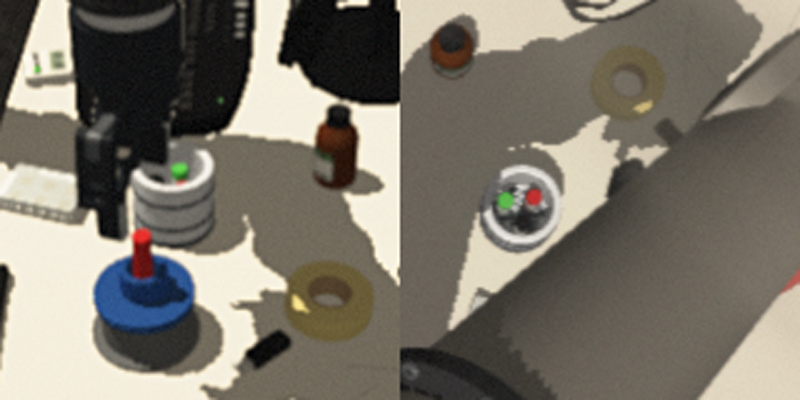

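The open fingers are above the lid, with tips at about (112,235) and (150,160) and the stem top at (142,237). The canister, at (175,165), is open with its vials visible. I'll shift a little and lower onto the stem.

Call:
{"method": "send_rows", "body": {"deltas": [{"dx":4,"dy":-4,"dz":-10,"rx":0,"ry":0,"rz":0},{"dx":4,"dy":-4,"dz":-25,"rx":0,"ry":0,"rz":0},{"dx":4,"dy":-4,"dz":-40,"rx":0,"ry":0,"rz":0},{"dx":4,"dy":-4,"dz":-50,"rx":0,"ry":0,"rz":0},{"dx":4,"dy":-4,"dz":-51,"rx":0,"ry":0,"rz":0}]}}

```text
clock: 7.93
tcp_pos: [0.5194, -0.3969, 0.0888]
orientation: [-0.442, -3.107, -0.003]
contact_force: [0.0, 0.0, -0.5]
grip_width: 0.085
gripper_force: 0.0
```

Call:
{"method": "send_rows", "body": {"deltas": [{"dx":0,"dy":0,"dz":0,"rx":0,"ry":0,"rz":0},{"dx":0,"dy":0,"dz":0,"rx":0,"ry":0,"rz":0},{"dx":0,"dy":0,"dz":0,"rx":0,"ry":0,"rz":0},{"dx":0,"dy":0,"dz":0,"rx":0,"ry":0,"rz":0},{"dx":0,"dy":0,"dz":0,"rx":0,"ry":0,"rz":0}], "jaw": 24}}

```text
clock: 8.35
tcp_pos: [0.5207, -0.3989, 0.092]
orientation: [0.444, 3.109, -0.001]
contact_force: [0.2, 0.7, -0.1]
grip_width: 0.0257
gripper_force: 0.0
```

```bash
python3 - <<'E'
from m import *
f=cam("side");o=r.get_obs();print(o["tcp_pos"],o["contact_force"],o["grip_width"])
cv2.imwrite("pics/s4.png",cv2.resize(f["frame"][180:290,190:300],None,fx=5,fy=5,interpolation=cv2.INTER_CUBIC))
E
```

```text
[ 0.52065481 -0.39880543  0.09184732] [-0.48206624  0.14754011  0.99027074] 0.024356370067450922
```

View pics/s4.png

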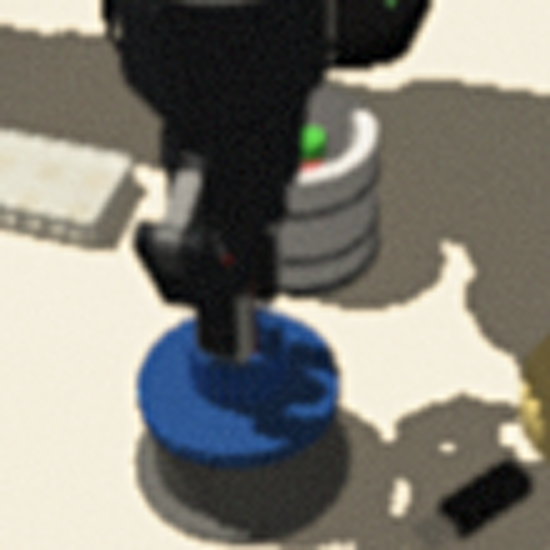

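The fingers straddle the stem at about (228,340), with tips just above the collar and no contact. Closing now.

Call:
{"method": "send_rows", "body": {"deltas": [{"dx":0,"dy":0,"dz":0,"rx":0,"ry":0,"rz":0},{"dx":0,"dy":0,"dz":0,"rx":0,"ry":0,"rz":0},{"dx":0,"dy":0,"dz":0,"rx":0,"ry":0,"rz":0},{"dx":0,"dy":0,"dz":0,"rx":0,"ry":0,"rz":0}], "jaw": 8, "newtons": 50}}

```text
clock: 8.73
tcp_pos: [0.5206, -0.3985, 0.0916]
orientation: [0.444, 3.11, 0.0]
contact_force: [-1.4, 1.8, 4.6]
grip_width: 0.0141
gripper_force: 48.7
```

Call:
{"method": "send_rows", "body": {"deltas": [{"dx":0,"dy":0,"dz":1,"rx":0,"ry":0,"rz":0},{"dx":0,"dy":0,"dz":4,"rx":0,"ry":0,"rz":0},{"dx":0,"dy":0,"dz":10,"rx":0,"ry":0,"rz":0},{"dx":0,"dy":0,"dz":18,"rx":0,"ry":0,"rz":0},{"dx":0,"dy":0,"dz":28,"rx":0,"ry":0,"rz":0}]}}

```text
clock: 9.15
tcp_pos: [0.5199, -0.3985, 0.1195]
orientation: [-0.444, -3.109, -0.001]
contact_force: [0.1, -0.4, -3.2]
grip_width: 0.0147
gripper_force: 48.8
```

Call:
{"method": "send_rows", "body": {"deltas": [{"dx":0,"dy":0,"dz":12,"rx":0,"ry":0,"rz":0},{"dx":0,"dy":0,"dz":24,"rx":0,"ry":0,"rz":0},{"dx":0,"dy":0,"dz":36,"rx":0,"ry":0,"rz":0},{"dx":0,"dy":0,"dz":44,"rx":0,"ry":0,"rz":0},{"dx":0,"dy":0,"dz":47,"rx":0,"ry":0,"rz":0}]}}

```text
clock: 9.57
tcp_pos: [0.5211, -0.3993, 0.1686]
orientation: [0.444, 3.107, -0.002]
contact_force: [0.9, -0.6, -2.8]
grip_width: 0.0147
gripper_force: 48.8
```

Call:
{"method": "send_rows", "body": {"deltas": [{"dx":1,"dy":8,"dz":0,"rx":0,"ry":0,"rz":0},{"dx":4,"dy":24,"dz":0,"rx":0,"ry":0,"rz":0},{"dx":7,"dy":48,"dz":0,"rx":0,"ry":0,"rz":0},{"dx":11,"dy":74,"dz":0,"rx":0,"ry":0,"rz":0},{"dx":14,"dy":98,"dz":0,"rx":0,"ry":0,"rz":0}]}}

```text
clock: 9.98
tcp_pos: [0.5341, -0.2983, 0.1654]
orientation: [-0.444, -3.109, -0.002]
contact_force: [0.3, 0.9, -3.3]
grip_width: 0.0145
gripper_force: 48.9
```

Call:
{"method": "send_rows", "body": {"deltas": [{"dx":3,"dy":18,"dz":0,"rx":0,"ry":0,"rz":0},{"dx":5,"dy":31,"dz":0,"rx":0,"ry":0,"rz":0},{"dx":6,"dy":39,"dz":0,"rx":0,"ry":0,"rz":0},{"dx":6,"dy":39,"dz":0,"rx":0,"ry":0,"rz":0},{"dx":6,"dy":39,"dz":0,"rx":0,"ry":0,"rz":0}]}}

```text
clock: 10.4
tcp_pos: [0.5402, -0.2621, 0.1662]
orientation: [-0.444, -3.11, 0.001]
contact_force: [0.1, -1.2, -2.6]
grip_width: 0.0145
gripper_force: 49.0
```

```bash
python3 - <<'E'
from m import *
o=r.get_obs();print(o["tcp_pos"],o["contact_force"],o["grip_width"])
I=[]
for n,c in(("side",(170,120)),("top",(190,110))):
    f=cam(n);C=cloud(f);b=f["frame"].astype(int)
    near=np.hypot(C[...,0]-.54,C[...,1]+.262)<.06
    bl=near&(b[...,0]>b[...,2]+40)&(abs(C[...,2]-.126)<.008)
    p=C[bl]; print(n,bl.sum(),"disc z",p[:,2].mean() if len(p) else 0)
    if len(p)>10: 
        q=plane(f,np.argwhere(bl)[:,::-1].astype(float),.126); print("disc",cv2.minEnclosingCircle((q[:,:2]*1000).astype(np.float32)),q.min(0),q.max(0))
    I.append(f["frame"][c[1]:c[1]+160,c[0]:c[0]+160])
cv2.imwrite("pics/s5.png",cv2.resize(np.hstack(I),None,fx=2.5,fy=2.5,interpolation=cv2.INTER_CUBIC))
E
```

```text
[ 0.54017724 -0.26211079  0.16624853] [ 0.08929028 -1.23630152 -2.61325242] 0.014496751894175671
side 409 disc z 0.12435288012412964
disc ((539.5905151367188, -268.9833679199219), 43.142578125) [ 0.49905796 -0.30759232  0.126     ] [ 0.58039204 -0.23186085  0.126     ]
top 0 disc z 0
```

View pics/s5.png

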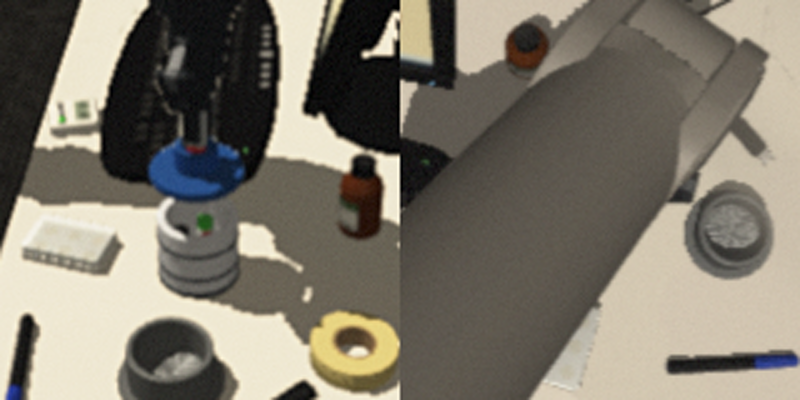

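The lid hangs level above the canister in the side view: disc at (197,170), canister below at (198,245). The empty parking ring shows at (170,355) in the side crop and (730,230) in the top crop. I'll use the ring centre to check the transfer vector.

```bash
python3 - <<'E'
from m import *
for n in("top","side"):
    f=cam(n);C=cloud(f)
    k=(abs(C[...,2]-.040)<.0035)&(np.hypot(C[...,0]-.52,C[...,1]+.398)<.055)
    q=plane(f,np.argwhere(k)[:,::-1].astype(float),.04)[:,:2]
    print(n,k.sum(),"ring",cv2.minEnclosingCircle((q*1000).astype(np.float32)),q.min(0),q.max(0),circ(q))
    k=(abs(C[...,2]-.070)<.0035)&(np.hypot(C[...,0]-.54,C[...,1]+.262)<.05)
    if k.sum()>20:
        q=plane(f,np.argwhere(k)[:,::-1].astype(float),.07)[:,:2];print("can",k.sum(),q.min(0),q.max(0),circ(q))
E
```

```text
top 204 ring ((520.3099975585938, -397.7443542480469), 36.77228546142578) [ 0.48433079 -0.43408841] [ 0.55606946 -0.36215099] [ 0.52035338 -0.397746    0.0339288 ]
side 264 ring ((520.3594970703125, -400.1657409667969), 37.949440002441406) [ 0.48384431 -0.43739308] [ 0.55559781 -0.3625385 ] [ 0.52004508 -0.40017697  0.03403723]
can 154 [ 0.50309784 -0.29933122] [ 0.57665739 -0.2406304 ] [ 0.53946899 -0.26447277  0.03354443]
```

Call:
{"method": "send_rows", "body": {"deltas": [{"dx":0,"dy":2,"dz":-3,"rx":0,"ry":0,"rz":0},{"dx":0,"dy":2,"dz":-10,"rx":0,"ry":0,"rz":0},{"dx":0,"dy":2,"dz":-18,"rx":0,"ry":0,"rz":0},{"dx":0,"dy":2,"dz":-25,"rx":0,"ry":0,"rz":0},{"dx":0,"dy":2,"dz":-28,"rx":0,"ry":0,"rz":0}]}}

```text
clock: 11.02
tcp_pos: [0.5395, -0.2592, 0.1365]
orientation: [-0.444, -3.108, -0.001]
contact_force: [-0.4, -0.0, -4.0]
grip_width: 0.0145
gripper_force: 48.9
```

Call:
{"method": "send_rows", "body": {"deltas": [{"dx":0,"dy":0,"dz":-2,"rx":0,"ry":0,"rz":0},{"dx":0,"dy":0,"dz":-4,"rx":0,"ry":0,"rz":0},{"dx":0,"dy":0,"dz":-6,"rx":0,"ry":0,"rz":0},{"dx":0,"dy":0,"dz":-8,"rx":0,"ry":0,"rz":0},{"dx":0,"dy":0,"dz":-8,"rx":0,"ry":0,"rz":0}]}}

```text
clock: 11.43
tcp_pos: [0.5403, -0.2596, 0.1301]
orientation: [-0.444, -3.11, -0.0]
contact_force: [0.1, 0.1, -2.7]
grip_width: 0.0146
gripper_force: 48.9
```

Call:
{"method": "send_rows", "body": {"deltas": [{"dx":0,"dy":0,"dz":-2,"rx":0,"ry":0,"rz":0},{"dx":0,"dy":0,"dz":-4,"rx":0,"ry":0,"rz":0},{"dx":0,"dy":0,"dz":-6,"rx":0,"ry":0,"rz":0},{"dx":0,"dy":0,"dz":-7,"rx":0,"ry":0,"rz":0},{"dx":0,"dy":0,"dz":-7,"rx":0,"ry":0,"rz":0}]}}

```text
clock: 11.85
tcp_pos: [0.5402, -0.2595, 0.123]
orientation: [-0.444, -3.11, -0.0]
contact_force: [0.6, -0.6, -2.2]
grip_width: 0.0144
gripper_force: 48.9
```

Call:
{"method": "send_rows", "body": {"deltas": [{"dx":0,"dy":0,"dz":-0.8,"rx":0,"ry":0,"rz":0},{"dx":0,"dy":0,"dz":-1.5,"rx":0,"ry":0,"rz":0},{"dx":0,"dy":0,"dz":-1.5,"rx":0,"ry":0,"rz":0}]}}

```text
clock: 12.1
tcp_pos: [0.5405, -0.2596, 0.1218]
orientation: [0.444, 3.11, 0.0]
contact_force: [-0.9, 0.2, -2.6]
grip_width: 0.0147
gripper_force: 49.0
```

Call:
{"method": "send_rows", "body": {"deltas": [{"dx":0,"dy":0,"dz":-1,"rx":0,"ry":0,"rz":0},{"dx":0,"dy":0,"dz":-1.5,"rx":0,"ry":0,"rz":0},{"dx":0,"dy":0,"dz":-1.5,"rx":0,"ry":0,"rz":0},{"dx":0,"dy":0,"dz":-1.5,"rx":0,"ry":0,"rz":0}]}}

```text
clock: 12.43
tcp_pos: [0.5406, -0.2596, 0.1216]
orientation: [0.444, 3.11, 0.001]
contact_force: [-4.2, 3.6, 9.6]
grip_width: 0.0144
gripper_force: 50.3
```

It's seated: TCP at 0.1216 as predicted, with the load now carried by the rim. Releasing the stem.

Call:
{"method": "send_rows", "body": {"deltas": [{"dx":0,"dy":0,"dz":1,"rx":0,"ry":0,"rz":0},{"dx":0,"dy":0,"dz":1,"rx":0,"ry":0,"rz":0},{"dx":0,"dy":0,"dz":1,"rx":0,"ry":0,"rz":0},{"dx":0,"dy":0,"dz":1,"rx":0,"ry":0,"rz":0},{"dx":0,"dy":0,"dz":1,"rx":0,"ry":0,"rz":0}], "jaw": 62, "newtons": 25}}

```text
clock: 12.85
tcp_pos: [0.5405, -0.2597, 0.1213]
orientation: [0.444, 3.11, -0.0]
contact_force: [-0.8, -0.9, -0.7]
grip_width: 0.0619
gripper_force: 0.0
```

Call:
{"method": "send_rows", "body": {"deltas": [{"dx":0,"dy":0,"dz":0,"rx":0,"ry":0,"rz":0},{"dx":0,"dy":0,"dz":0,"rx":0,"ry":0,"rz":0},{"dx":0,"dy":0,"dz":0,"rx":0,"ry":0,"rz":0},{"dx":0,"dy":0,"dz":0,"rx":0,"ry":0,"rz":0}]}}

```text
clock: 13.18
tcp_pos: [0.5404, -0.2596, 0.1213]
orientation: [-0.444, -3.11, -0.0]
contact_force: [-0.1, -0.0, 0.3]
grip_width: 0.0618
gripper_force: 0.0
```

```bash
python3 - <<'E'
from m import *
o=r.get_obs();print(o["tcp_pos"],o["contact_force"],o["grip_width"])
f=cam("side");C=cloud(f);b=f["frame"].astype(int)
near=np.hypot(C[...,0]-.54,C[...,1]+.262)<.06
bl=near&(b[...,0]>b[...,2]+40)&(abs(C[...,2]-.081)<.006)
q=plane(f,np.argwhere(bl)[:,::-1].astype(float),.081);print(bl.sum(),"disc z",C[bl][:,2].mean(),q.min(0),q.max(0))
p=C[bl];print("plane fit slope,z0",np.linalg.lstsq(np.c_[p[:,0]-.54,p[:,1]+.262,np.ones(len(p))],p[:,2],rcond=None)[0])
cv2.imwrite("pics/s6.png",cv2.resize(f["frame"][150:260,190:300],None,fx=5,fy=5,interpolation=cv2.INTER_CUBIC))
E
```

```text
[ 0.54038547 -0.25964398  0.12125239] [-0.1333374  -0.03021948  0.30125223] 0.061807463432406146
411 disc z 0.07929728518617465 [ 0.49893131 -0.30568605  0.081     ] [ 0.57894402 -0.22795835  0.081     ]
plane fit slope,z0 [0.00282505 0.00274365 0.07933278]
```

View pics/s6.png

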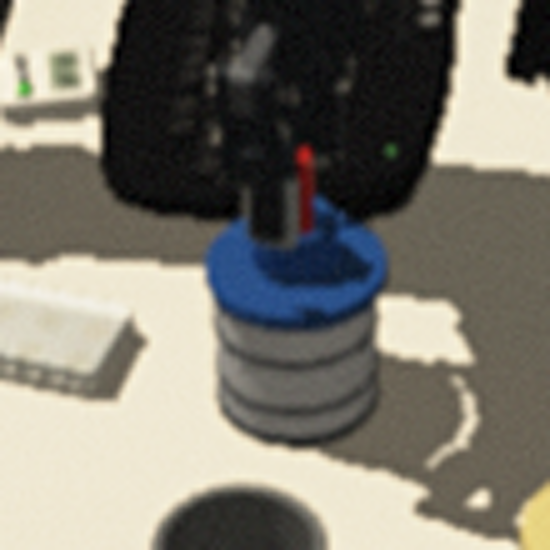

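The lid is seated and level on the canister: disc at (298,262), stem at (305,190), fingers open and clear. Next I'll lower to the collar and grip the cover.

Call:
{"method": "send_rows", "body": {"deltas": [{"dx":0,"dy":0,"dz":-4,"rx":0,"ry":0,"rz":0},{"dx":0,"dy":0,"dz":-11,"rx":0,"ry":0,"rz":0},{"dx":0,"dy":0,"dz":-18,"rx":0,"ry":0,"rz":0},{"dx":0,"dy":0,"dz":-23,"rx":0,"ry":0,"rz":0},{"dx":0,"dy":0,"dz":-25,"rx":0,"ry":0,"rz":0}]}}

```text
clock: 13.65
tcp_pos: [0.5397, -0.2593, 0.0949]
orientation: [-0.444, -3.108, -0.001]
contact_force: [-0.5, -0.4, 0.1]
grip_width: 0.0622
gripper_force: 0.0
```

Call:
{"method": "send_rows", "body": {"deltas": [{"dx":0,"dy":0,"dz":-1,"rx":0,"ry":0,"rz":0},{"dx":0,"dy":0,"dz":-1,"rx":0,"ry":0,"rz":0},{"dx":0,"dy":0,"dz":-1,"rx":0,"ry":0,"rz":0}]}}

```text
clock: 13.9
tcp_pos: [0.5405, -0.2598, 0.0954]
orientation: [0.444, 3.11, -0.0]
contact_force: [-0.8, -0.1, -0.0]
grip_width: 0.0623
gripper_force: 0.0
```

Call:
{"method": "send_rows", "body": {"deltas": [{"dx":0,"dy":0,"dz":0,"rx":0,"ry":0,"rz":0},{"dx":0,"dy":0,"dz":0,"rx":0,"ry":0,"rz":0},{"dx":0,"dy":0,"dz":0,"rx":0,"ry":0,"rz":0},{"dx":0,"dy":0,"dz":0,"rx":0,"ry":0,"rz":0},{"dx":0,"dy":0,"dz":0,"rx":0,"ry":0,"rz":0}], "jaw": 30, "newtons": 30}}

```text
clock: 14.32
tcp_pos: [0.5406, -0.2597, 0.0958]
orientation: [0.444, 3.109, 0.0]
contact_force: [-1.8, 0.3, 5.3]
grip_width: 0.0377
gripper_force: 30.1
```

Call:
{"method": "send_rows", "body": {"deltas": [{"dx":0,"dy":0,"dz":1,"rx":0,"ry":0,"rz":0},{"dx":0,"dy":0,"dz":3,"rx":0,"ry":0,"rz":0},{"dx":0,"dy":0,"dz":6,"rx":0,"ry":0,"rz":0},{"dx":0,"dy":0,"dz":7,"rx":0,"ry":0,"rz":0},{"dx":0,"dy":0,"dz":7,"rx":0,"ry":0,"rz":0}]}}

```text
clock: 14.73
tcp_pos: [0.5405, -0.2597, 0.1025]
orientation: [0.444, 3.11, -0.0]
contact_force: [-0.2, 0.1, -1.3]
grip_width: 0.0378
gripper_force: 30.2
```

```bash
python3 - <<'E'
from m import *
f=cam("side");C=cloud(f);b=f["frame"].astype(int)
near=np.hypot(C[...,0]-.54,C[...,1]+.262)<.06
bl=near&(b[...,0]>b[...,2]+40)&(abs(C[...,2]-.086)<.008);p=C[bl];print(np.linalg.lstsq(np.c_[p[:,0]-.54,p[:,1]+.262,np.ones(len(p))],p[:,2],rcond=None)[0])
red=near&(b[...,2]>100)&(b[...,1]<80)&(b[...,0]<80);print(red.sum(),C[red][:,2].max(), r.get_obs()["contact_force"])
E
```

```text
[0.00899993 0.00859511 0.08593103]Traceback (most recent call last):
  File "<stdin>", line 5, in <module>
    return umr_maximum(a, axis, None, out, keepdims, initial, where)
ValueError: zero-size array to reduction operation maximum which has no identity
```

Force is -1.3 N, which is the cover alone, and the disc has risen 6.6 mm and is level. I'll lift straight up.

Call:
{"method": "send_rows", "body": {"deltas": [{"dx":0,"dy":0,"dz":4,"rx":0,"ry":0,"rz":0},{"dx":0,"dy":0,"dz":12,"rx":0,"ry":0,"rz":0},{"dx":0,"dy":0,"dz":21,"rx":0,"ry":0,"rz":0},{"dx":0,"dy":0,"dz":30,"rx":0,"ry":0,"rz":0},{"dx":0,"dy":0,"dz":39,"rx":0,"ry":0,"rz":0}]}}

```text
clock: 15.2
tcp_pos: [0.5406, -0.2599, 0.1427]
orientation: [0.444, 3.109, -0.0]
contact_force: [-0.3, 0.3, -1.3]
grip_width: 0.0375
gripper_force: 30.3
```

Call:
{"method": "send_rows", "body": {"deltas": [{"dx":0,"dy":0,"dz":9,"rx":0,"ry":0,"rz":0},{"dx":0,"dy":0,"dz":18,"rx":0,"ry":0,"rz":0},{"dx":0,"dy":0,"dz":28,"rx":0,"ry":0,"rz":0},{"dx":0,"dy":0,"dz":38,"rx":0,"ry":0,"rz":0},{"dx":0,"dy":0,"dz":48,"rx":0,"ry":0,"rz":0}]}}

```text
clock: 15.62
tcp_pos: [0.5404, -0.2597, 0.1904]
orientation: [0.444, 3.11, 0.0]
contact_force: [-1.2, 0.4, -1.9]
grip_width: 0.0375
gripper_force: 30.3
```

Call:
{"method": "send_rows", "body": {"deltas": [{"dx":0,"dy":0,"dz":4,"rx":0,"ry":0,"rz":0},{"dx":0,"dy":0,"dz":5,"rx":0,"ry":0,"rz":0},{"dx":0,"dy":0,"dz":5,"rx":0,"ry":0,"rz":0},{"dx":0,"dy":0,"dz":5,"rx":0,"ry":0,"rz":0},{"dx":0,"dy":0,"dz":5,"rx":0,"ry":0,"rz":0}]}}

```text
clock: 16.03
tcp_pos: [0.54, -0.2594, 0.1937]
orientation: [-0.444, -3.109, -0.0]
contact_force: [-0.4, -0.1, -1.7]
grip_width: 0.0373
gripper_force: 30.3
```

```bash
python3 - <<'E'
from m import *
o=r.get_obs();print(o["tcp_pos"],o["contact_force"],o["gripper_force"],np.abs(o["qvel"]).max())
f=cam("side");g=cam("top")
cv2.imwrite("pics/s7.png",cv2.resize(np.hstack([f["frame"][110:270,170:330],g["frame"][110:270,200:360]]),None,fx=2.5,fy=2.5,interpolation=cv2.INTER_CUBIC))
E
```

```text
[ 0.54002765 -0.25942211  0.19366721] [-0.35873121 -0.14211418 -1.67570768] 30.25691382586956 0.0013389688117132028
```

View pics/s7.png

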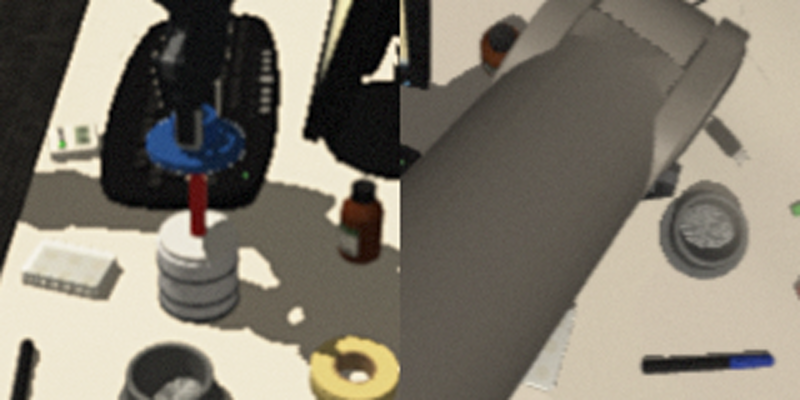

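The cover is held level at (195,140). The white stopper sits in the canister at (198,235) with its stem exposed, and the case lies on the bench at (70,268). The cover has risen 98 mm and everything is still.

```bash
python3 -c "
from bench import r
print(r.hand_in())"
```

```text
the job is handed in; nothing more can be done
None
```

The job is handed in, though no verdict came back. The case is flat on the bench, the stopper sits home in the canister, and the blue cover is held level about 98 mm above where it rested, with the timer, tape roll, bottle and marker not touched.

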